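# Turned box through the non-return gate

### The arm

A 6-joint arm with a two-finger parallel gripper is mounted at the origin on a cart in front of the work surface, level with it; the furniture and walls round the work are solid. World frame = base frame: x ahead of the robot, y to its left, z up, the work surface at z = 0. Lengths are in m, angles in degrees, forces in N, time in s.
With the tool pointing down it reaches from about 0.325 to 0.9 m from the base axis. Payload 3.5 kg.
Tool frame: the origin (TCP) lies at the very end of the fingers, on their centre line; the grasp point (between the pads) lies 19 mm behind it (manip.grasp_offset is the distance from the TCP to the grasp point, in m); z points along the fingers, y is the line along which they close (so a half turn about z gives the same grasp; the last joint's range is limited). The gripper opens to 85 mm and grips with 20 to 120 N. Pads are 22 mm wide; open, the fingers measure 114 mm over their backs; the gripper's body (76 mm by 85 mm) begins 54 mm behind the grasp point. The pads swing forward as they close: fully open they stand 13 mm farther back than shut.
Start: joints at [-72.216, 15.837, -1.513, 72.651, 0, 84.076], TCP at [0.251, -0.572, 0.195] pointing down, gripper open.
Joint ranges: [-178.77, 178.77], [-48.84, 107.48], [-61.69, 71.31], [-111.58, 123.2], [-90, 87.43], [-180, 180]. Speed limits (degrees/s): [147.25, 147.25, 180, 180, 180, 180].

### API

Orientations are given as a 3x3 rotation matrix whose columns are the frame's x, y, z axes.
In Python, from rig import manip, viewer gives the robot as it stands.
- The arm moves only by the tool apply_moves, never from a script. Its argument "series" is a list of rows, each an object with "dr": the turn, a rotation vector about the tool's x, y, z in degrees, a list of three; "slide": the shift along the tool's x, y, z in m, a list of three; "grip": the finger opening in m, from 0 to 0.0854. A call has 1 to 5 rows; each row is the pose to reach, as a shift and turn from the pose commanded when the call began, along the tool's axes at that moment; what a row does not reach only later rows make up. A row lasts 1/10 s, in which the tool goes at most 50 mm and 8.59 degrees, less where a joint would pass 70% of its speed; a pose out of reach is approached as far as the arm can. A call with a gripper value outside its range is refused whole. The fingers move at their own pace and stop on an object; "grip_force" is the grip in N (left out, the last holds). Time passes only in rows, so rows that repeat a pose let the fingers close. It gives the time, the measured TCP pose, the force, the opening and the grip force at its end, in the units of the state.
- manip.state(): the state, without advancing time (a new reading comes with each control period).
- viewer.read_camera(name): name is "scene" or "side" or "wrist"; returns a dict with "color" (420x560x3 uint8, red, green, blue), "fov_y" (degrees; the focal length in pixels is half the picture's height over the tangent of half this angle, whatever the lens; pixels are square), "cx", "cy" (the principal point, pixels), "R" (3x3) and "t" (3): a world point X has camera coordinates R X + t. Camera axes: x right, y down, z forward; pixel columns grow to the right and rows downward; lengths in m; the calibration is good to about 2 mm. The wrist camera is an equidistant fisheye: a pixel r from the principal point sees the ray r / f radians off the axis. A picture is of the moment at which its call begins. There is no depth.
- manip.sign_off(): hands the job in; it is judged then, once.
The state is a dict: "time_s": time; "joint_pos": joint angles; "qd": joint speeds; "joint_efforts": joint torques, N m; "position": TCP position; "ee_rot": TCP orientation; "force": force on the tool from outside, world axes, zero at the start; "torque": the same for the moment, N m; "width": finger opening in m; "grip_force": force on a finger pad.
Only numpy, scipy, OpenCV 4.12 (cv2) and the standard library are available. Lean on these libraries where they do the work, as an engineer would, in place of code of your own. Each camera call takes 0.05 s, during which the arm holds its last target. There are 200 camera calls.

### The job

Take the small turned wooden box, set it upright on the open front of the plywood lane, and slide it along the lane through the sprung orange flap, far enough into the bay behind that the flap springs fully shut behind it. Leave the box standing upright in the bay, and leave the abrasive roll where it is.

Things in the scene. Friction and masses are not known exactly. Their poses are not given: they have to be found in the camera images.
- turned_box: The part: an upright cylinder of red-brown striped wood, no lid, 57 mm across, 40 mm high, 0.07 kg. Origin: centre of its underside, z up its axis. Do not confuse it with the abrasive roll (bigger, pale ring on top) or the wax tin (74 mm wide, golden lid, fixed).
- gate_lane: Fixed plywood board 6 mm thick. Origin: its underside, midway between the 2 dark posts; x = direction of travel, y left. mm: board x -120..175; front x -120..-50 flat, open: set the box at x -75, y 0. Wings 34 high (above bench) funnel from x -46 to the opening y -36..36 at x 0; posts 52 high. Bay behind: rails y -36 and 54, 38 high, end stop x 159. All open above: fingers can follow through.
- flap (a joint): Orange flap, rad: 0 shut, up to 1.5 swung into the bay; never toward the front. Plate 8 to 45 mm above the bench, on an upright pin at lane x 10, y 42 mm, 76 mm long: it sweeps the bay to x 86 mm (73 on the middle line). A light spring (under 2 N) shuts it when neither box nor fingers are in its way; a box centred at x 115 to 130 mm is clear of it.
- abrasive_roll: Loose bystander: roll of red-brown abrasive cloth, upright, 69 mm across, 51 mm high, pale ring on its top. Origin: centre of its underside. Leave it alone.
There are look-alikes about, which are no part of the job. What is shaped like the turned_box but blue is not meant.

How it is judged (in metres and radians):
On the way, in this order (a step that is already met when the one before it is completed fails the run):
1. the box stands on the lane in front of the shut flap (x of turned_box in the frame of gate_lane between -0.125 and -0.01 m and y of turned_box in the frame of gate_lane between -0.05 and 0.05 m and z of turned_box in the frame of gate_lane below 0.012 m and value of joint flap below 0.15 rad), for 0.1 s.
2. the box slides through the gate opening on the board, holding the flap open (x of turned_box in the frame of gate_lane between -0.01 and 0.08 m and z of turned_box in the frame of gate_lane below 0.018 m and value of joint flap above 0.4 rad), for 0.05 s.
At the end, for the whole second after the job is handed in: The turned box stands upright (within 10 degrees) and at rest on the board of the bay, its centre 80 to 165 mm behind the gate line, and the flap is shut behind it (within 0.1 rad) (x of turned_box in the frame of gate_lane between 0.08 and 0.165 m and y of turned_box in the frame of gate_lane between -0.04 and 0.055 m and z of turned_box in the frame of gate_lane below 0.012 m and angle between turned_box's own z axis and vertical below 0.17 rad and linear speed of turned_box below 0.02 m/s and value of joint flap below 0.1 rad); the robot touches nothing.
It fails at once if the abrasive roll is moved more than 30 mm (distance of abrasive_roll from where it was at the start of the episode above 0.03 m).
It also fails if it takes over 54 s, if anything falls off the work surface, if the arm or the gripper's body presses on something with over 40 N, if the wrist force passes 120 N, or if a joint passes its speed limit or range.

## Working session

There is one attempt and no reset: what is moved stays moved. The work goes in short steps, Python scripts to look and compute and a tool call to move; the robot and the scene stay as the last step left them, time stands still between calls to the robot, and variables do not carry over. Pictures are saved under pics/ and viewed, at most 10 in all, crops included, and the job is handed in when it is done.

Besides the shell and the picture viewer there is one more tool, called after "Request:" as name(argument=value, ...), one argument or row to a line, values as JSON. apply_moves: Moves the arm, as the interface text tells. Its arguments: {"type":"object","properties":{"series":{"type":"array","items":{"type":"object","properties":{"dr":{"type":"array","items":{"type":"number"}},"slide":{"type":"array","items":{"type":"number"}},"grip":{"type":"number"}}}},"grip_force":{"type":"number"}},"required":["series"]}

```bash
mkdir -p pics; cat > h.py <<'E'
import numpy as np, cv2
from rig import manip, viewer
def snap(n,f=None):
    c=viewer.read_camera(n)
    np.savez(f'pics/{f or n}.npz',**{k:np.array(c[k]) for k in c})
    if f: cv2.imwrite(f'pics/{f}.png',c['color'][:,:,::-1])
    return c
def ray(c,u,v,fish=False):
    f=210/np.tan(np.radians(float(c['fov_y']))/2)
    a,b=u-float(c['cx']),v-float(c['cy'])
    if fish:
        r=np.hypot(a,b)+1e-9;th=r/f;d=np.array([np.sin(th)*a/r,np.sin(th)*b/r,np.cos(th)])
    else: d=np.array([a/f,b/f,1.])
    R=np.array(c['R']);return -R.T@np.array(c['t']),R.T@d
def at(c,u,v,z,fish=False):
    o,d=ray(c,u,v,fish);return o+d*(z-o[2])/d[2]
def proj(c,X,fish=False):
    f=210/np.tan(np.radians(float(c['fov_y']))/2)
    p=np.array(c['R'])@np.array(X)+np.array(c['t'])
    if fish:
        r=np.hypot(p[0],p[1]);k=f*np.arctan2(r,p[2])/(r+1e-9);return float(c['cx'])+k*p[0],float(c['cy'])+k*p[1]
    return float(c['cx'])+f*p[0]/p[2],float(c['cy'])+f*p[1]/p[2]
E
python3 - <<'E'
from h import *
a=snap('scene','s1');b=snap('side','d1')
for c in(a,b): print(ray(c,280,210),c['fov_y'])
s=manip.state();print(s['time_s'],s['position'],s['ee_rot'])
E
```

```text
(array([-0.5204281 , -0.93587529,  0.65190785]), array([ 0.6842055 ,  0.60125134, -0.41286687])) 42.5734681342868
(array([0.15054562, 0.72042191, 0.49854555]), array([ 0.37044162, -0.80230813, -0.46808818])) 55.329337667958654
0.1 [ 0.25105974 -0.5715131   0.1934778 ] [[ 9.15604602e-01  4.02079413e-01 -5.98729128e-04]
 [ 4.02079797e-01 -9.15602615e-01  1.92074638e-03]
 [ 2.24094623e-04 -1.99938111e-03 -9.99997976e-01]]
```

View pics/s1.png

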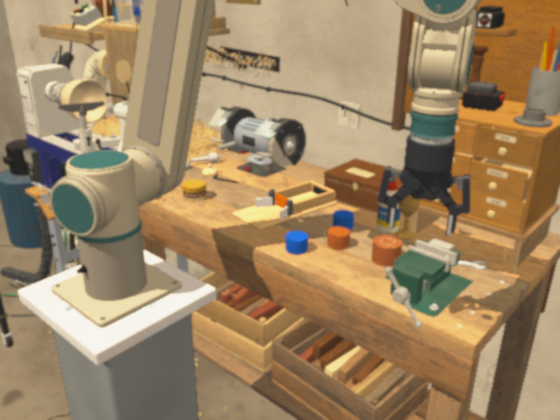

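View pics/d1.png

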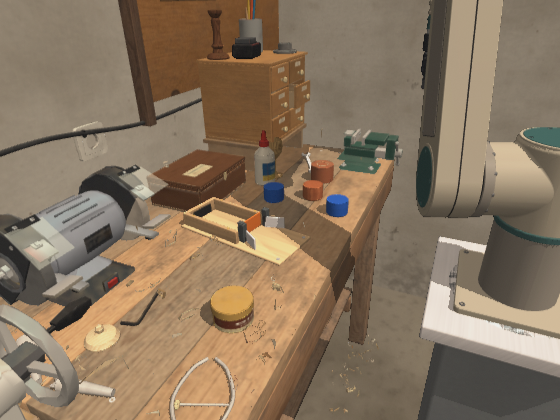

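Scene view candidates: small red-brown cylinder (339,238); abrasive roll with a ring (387,250); blue look-alikes (297,242) and (344,220); wax tin (194,188). By the description I choose (339,238), which is (313,190) in the side view. I'll check it in a close crop.

```bash
python3 - <<'E'
import cv2
a=cv2.imread('pics/s1.png')[170:280,220:420];b=cv2.imread('pics/d1.png')[145:270,175:375]
a=cv2.resize(a,(800,440),interpolation=cv2.INTER_CUBIC);b=cv2.resize(b,(800,500),interpolation=cv2.INTER_CUBIC)
cv2.imwrite('pics/s1c.png',a);cv2.imwrite('pics/d1c.png',b)
E
```

```text
(no output)
```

View pics/s1c.png

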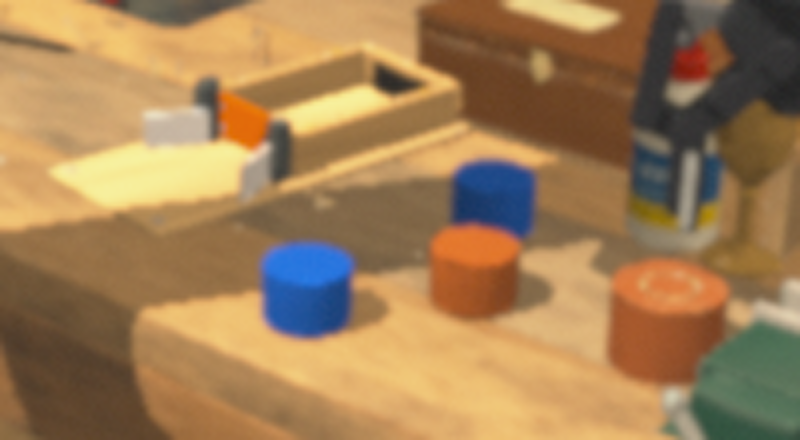

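View pics/d1c.png

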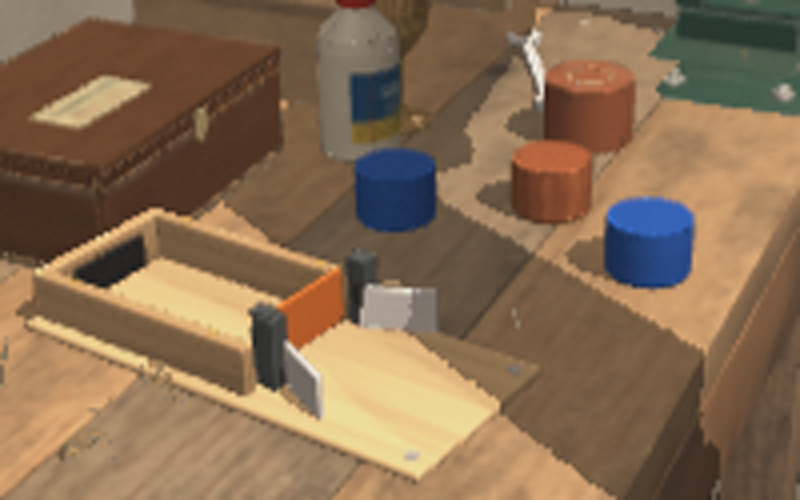

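The crops confirm it: the striped plain-topped box has its top centre at scene crop (475,245) and side crop (552,161). The ringed roll is at (668,285) and (590,75). Lane front corners are at side crop (420,475) and (540,368), and the posts at (268,312) and (362,258).

```bash
python3 - <<'E'
from h import *
a=np.load('pics/s1.npz');b=np.load('pics/d1.npz')
S=lambda u,v,z:at(a,220+u/4,170+v/4,z)[:2].round(4)
D=lambda u,v,z:at(b,175+u/4,145+v/4,z)[:2].round(4)
print('box',S(475,245,.04),D(552,160,.04))
print('roll',S(668,287,.051),D(590,76,.051))
print('blue',S(308,262,.04),D(650,221,.04),S(494,180,.04),D(396,171,.04))
print('FL',S(52,172,.006),D(420,475,.006));print('FR',S(165,230,.006),D(540,368,.006))
print('BL',D(28,322,.006))
print('postL',S(207,82,.052),D(266,309,.052));print('postR',S(281,125,.052),D(361,255,.052))
print('railL back out',D(35,278,.038),'back right out',D(153,210,.038),S(460,85,.038),'BLs',S(362,45,.038))
print('screws',D(411,457,.006),D(515,370,.006))
E
```

```text
box [ 0.4958 -0.2412] [ 0.4897 -0.2347]
roll [ 0.5094 -0.3723] [ 0.5079 -0.3673]
blue [ 0.4068 -0.1779] [ 0.3996 -0.1698] [ 0.5841 -0.1933] [ 0.582  -0.1777]
FL [0.444  0.0908] [0.4415 0.0957]
FR [ 0.4299 -0.0336] [ 0.4207 -0.0281]
BL [0.7306 0.0427]
postL [0.5612 0.0473] [0.5601 0.042 ]
postR [ 0.5374 -0.0442] [ 0.5393 -0.0373]
railL back out [0.7214 0.0411] back right out [ 0.706  -0.0662] [ 0.7092 -0.0739] BLs [0.7244 0.0317]
screws [0.4526 0.0826] [ 0.4333 -0.0204]
```

Request:
apply_moves(
  series=[
    {"dr": [0,0,8],"slide": [0.04,-0.023,0],"grip": 0.085},
    {"dr": [0,0,16],"slide": [0.08,-0.046,0],"grip": 0.085},
    {"dr": [0,0,24],"slide": [0.12,-0.07,0],"grip": 0.085},
    {"dr": [0,0,32],"slide": [0.16,-0.094,0],"grip": 0.085},
    {"dr": [0,0,33.7],"slide": [0.2,-0.117,0],"grip": 0.085},
  ],
)

```text
time_s: 0.6
position: [0.3878, -0.3827, 0.194]
ee_rot: [[0.984, -0.177, -0.0], [-0.177, -0.984, 0.001], [-0.001, -0.001, -1.0]]
force: [0.9, -0.1, -0.3]
width: 0.0849
grip_force: 0.0
```

```bash
cat >> h.py <<'E'
def go(x,y,z,yaw=None):
    s=manip.state();R=np.array(s['ee_rot']);p=np.array(s['position'])
    print('t',s['time_s'],'p',p.round(4),'yaw',np.degrees(np.arctan2(R[1,0],R[0,0])).round(2),'tilt',R[:2,2].round(4),'w',s['width'],'F',np.round(s['force'],1))
    print('slide',(R.T@(np.array([x,y,z])-p)).round(4))
E
python3 -c "
from h import *
go(.493,-.238,.165)"
```

```text
t 0.6 p [ 0.3878 -0.3827  0.194 ] yaw -10.19 tilt [-0.0005  0.0008] w 0.08487039413468965 F [ 0.9 -0.1 -0.3]
slide [ 0.078  -0.161   0.0291]
```

Request:
apply_moves(
  series=[
    {"slide": [0.02,-0.04,0],"grip": 0.085},
    {"slide": [0.04,-0.08,0],"grip": 0.085},
    {"slide": [0.06,-0.12,0.01],"grip": 0.085},
    {"slide": [0.073,-0.155,0.02],"grip": 0.085},
    {"slide": [0.073,-0.155,0.02],"grip": 0.085},
  ],
)

```text
invalid input
```

```bash
python3 -c "
from h import *
go(.493,-.238,.165); c=snap('wrist','w1'); print(c['fov_y'],[proj(c,x,True) for x in [(.493,-.238,.04),(.549,.002,.006)]])"
```

```text
t 0.6 p [ 0.3878 -0.3827  0.194 ] yaw -10.19 tilt [-0.0005  0.0008] w 0.08487039413468965 F [ 0.9 -0.1 -0.3]
slide [ 0.078  -0.161   0.0291]
65.70646984690485 [(np.float64(133.48680391235385), np.float64(112.3798670231258)), (np.float64(5.805272548166499), np.float64(121.92023926953823))]
```

View pics/w1.png

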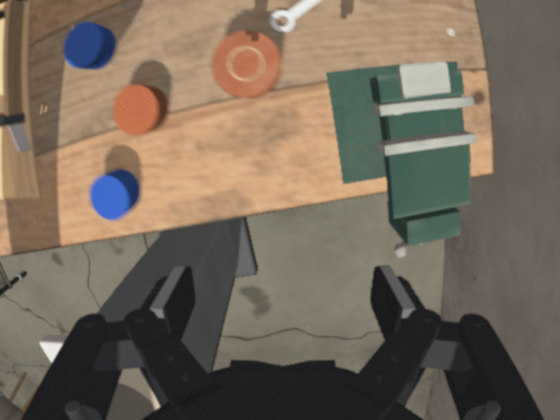

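The move was refused because `dr` is needed in every row. The wrist picture still helps: the box top is centred near (139,108), the ringed roll is at (247,63), and the blue look-alikes are at (90,46) and (114,194).

```bash
python3 -c "
from h import *
c=np.load('pics/w1.npz')
print(at(c,139,108,.04,True))"
```

```text
[ 0.49589932 -0.24569229  0.04      ]
```

Request:
apply_moves(
  series=[
    {"dr": [0,0,0],"slide": [0.02,-0.04,0],"grip": 0.085},
    {"dr": [0,0,0],"slide": [0.04,-0.08,0],"grip": 0.085},
    {"dr": [0,0,0],"slide": [0.06,-0.12,0.01],"grip": 0.085},
    {"dr": [0,0,0],"slide": [0.076,-0.157,0.02],"grip": 0.085},
    {"dr": [0,0,0],"slide": [0.076,-0.157,0.02],"grip": 0.085},
  ],
)

```text
time_s: 1.15
position: [0.49, -0.2389, 0.1725]
ee_rot: [[0.986, -0.168, -0.002], [-0.168, -0.986, 0.003], [-0.003, -0.003, -1.0]]
force: [-0.9, -0.9, 0.4]
width: 0.0849
grip_force: 0.0
```

```bash
python3 -c "
from h import *
go(.493,-.238,.027); c=snap('wrist','w2'); print([proj(c,x,True) for x in [(.493,-.238,.04),(.549,.002,.006)]])"
```

```text
t 1.15 p [ 0.49   -0.2389  0.1725] yaw -9.64 tilt [-0.0025  0.0034] w 0.0849313926684987 F [-0.9 -0.9  0.4]
slide [ 0.0033 -0.001   0.1455]
[(np.float64(281.0529024606078), np.float64(181.8388758564546)), (np.float64(82.62246822010232), np.float64(166.52302051646555))]
```

View pics/w2.png

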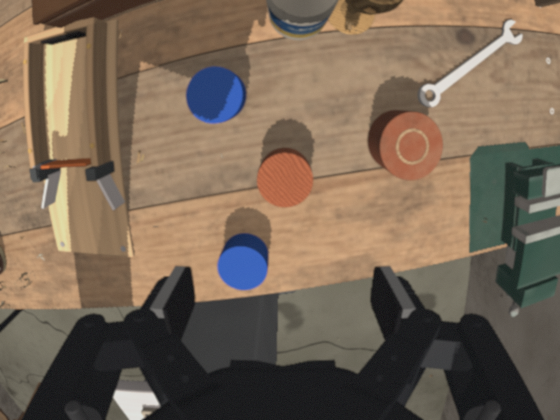

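The box top is centred at (285,176), posts at about (39,173) and (100,170), and the lane's front corners at (60,250) and (132,256).

```bash
python3 -c "
from h import *
c=np.load('pics/w2.npz')
for n,u,v,z in [('box',285,175.5,.04),('PL',39,172,.052),('PR',100,170,.052),('FL',60,250,.006),('FR',131,256,.006)]: print(n,at(c,u,v,z,True).round(4))
go(.495,-.241,.008)"
```

```text
box [ 0.4987 -0.2429  0.04  ]
PL [0.5604 0.0361 0.052 ]
PR [ 0.5433 -0.0536  0.052 ]
FL [0.4448 0.0904 0.006 ]
FR [ 0.4224 -0.0287  0.006 ]
t 1.2 p [ 0.4893 -0.241   0.1732] yaw -9.74 tilt [-0.0024  0.0014] w 0.08468787099015698 F [-0.3  0.1 -0.5]
slide [ 0.006  -0.0008  0.1652]
```

Request:
apply_moves(
  series=[
    {"dr": [0,0,0],"slide": [0.007,-0.001,0.045],"grip": 0.085},
    {"dr": [0,0,0],"slide": [0.007,-0.001,0.09],"grip": 0.085},
    {"dr": [0,0,0],"slide": [0.007,-0.001,0.13],"grip": 0.085},
    {"dr": [0,0,0],"slide": [0.007,-0.001,0.162],"grip": 0.085},
    {"dr": [0,0,0],"slide": [0.007,-0.001,0.162],"grip": 0.085},
  ],
)

```text
time_s: 1.7
position: [0.4914, -0.242, 0.0079]
ee_rot: [[0.984, -0.175, -0.009], [-0.175, -0.985, 0.005], [-0.01, -0.004, -1.0]]
force: [-1.1, -0.2, -0.5]
width: 0.0847
grip_force: 0.0
```

Request:
apply_moves(
  series=[
    {"dr": [0,0,0],"slide": [0,0,0],"grip": 0.05},
    {"dr": [0,0,0],"slide": [0,0,0],"grip": 0.05},
    {"dr": [0,0,0],"slide": [0,0,0],"grip": 0.05},
    {"dr": [0,0,0],"slide": [0,0,0],"grip": 0.05},
    {"dr": [0,0,0],"slide": [0,0,0],"grip": 0.05},
  ],
  grip_force=25,
)

```text
time_s: 2.2
position: [0.4974, -0.244, 0.0137]
ee_rot: [[0.985, -0.173, 0.002], [-0.173, -0.985, -0.001], [0.002, 0.001, -1.0]]
force: [0.6, 0.8, 0.1]
width: 0.0498
grip_force: 0.0
```

```bash
python3 -c "
from h import *
go(.495,-.241,.008); a=snap('scene')['color'][190:280,290:420];b=snap('side')['color'][130:240,250:370]
i=np.hstack([cv2.resize(a,(400,300)),cv2.resize(b,(400,300))]);cv2.imwrite('pics/g1.png',i[:,:,::-1])"
```

```text
t 2.2 p [ 0.4974 -0.244   0.0137] yaw -9.99 tilt [ 0.0018 -0.0012] w 0.04983592512779276 F [0.6 0.8 0.1]
slide [-0.0029 -0.0026  0.0057]
```

View pics/g1.png

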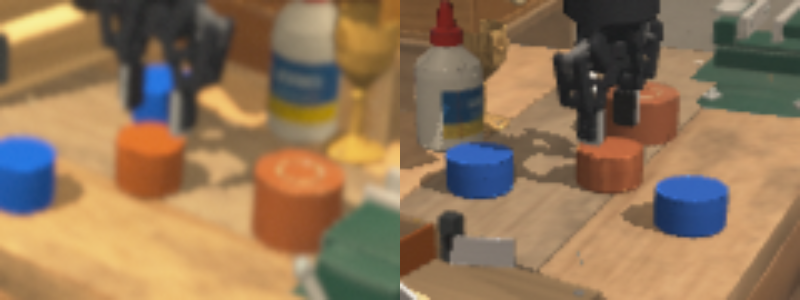

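The fingers show above and behind the box: scene tips are at (333,221) and (348,229), side tips at (308,182) and (318,175). I'll triangulate them and the box in both views, since the picture doesn't fit the reported pose.

```bash
python3 -c "
from h import *
a=np.load('pics/scene.npz');b=np.load('pics/side.npz')
def tri(p,q):
    o1,d1=ray(a,*p);o2,d2=ray(b,*q);d1/=np.linalg.norm(d1);d2/=np.linalg.norm(d2)
    k=np.linalg.lstsq(np.c_[d1,-d2],o2-o1,rcond=None)[0];A=o1+k[0]*d1;B=o2+k[1]*d2;return ((A+B)/2).round(4),np.linalg.norm(A-B).round(4)
print('tips mid',tri((340.8,225.3),(312.9,178.2)),'box top',tri((338.8,231.5),(313,185.2)))
print('blue1',tri((297,235.5),(337.5,200.25)),'roll',tri((387,241.7),(322.5,164)))
print(proj(a,(.4974,-.244,.0137)),proj(b,(.4974,-.244,.0137)))
w=snap('wrist','w3')
for t in range(2): s=manip.state();print(s['joint_pos'],s['position'])
"
```

```text
tips mid (array([ 0.4953, -0.2458,  0.0568]), np.float64(0.0035)) box top (array([ 0.4934, -0.2417,  0.0381]), np.float64(0.0048))
blue1 (array([ 0.4038, -0.1781,  0.0383]), np.float64(0.0063)) roll (array([ 0.5097, -0.3717,  0.05  ]), np.float64(0.0017))
(np.float64(339.4886827510432), np.float64(240.60454874265153)) (np.float64(311.3499486743777), np.float64(191.8318102545195))
[-3.28120620e+01  1.78505274e+01 -2.28192056e+01  4.93001319e+01
 -1.49166249e-03  1.57166568e+02] [ 0.49672355 -0.24353029  0.01285126]
[-3.28120620e+01  1.78505274e+01 -2.28192056e+01  4.93001319e+01
 -1.49166249e-03  1.57166568e+02] [ 0.49672355 -0.24353029  0.01285126]
```

View pics/w3.png

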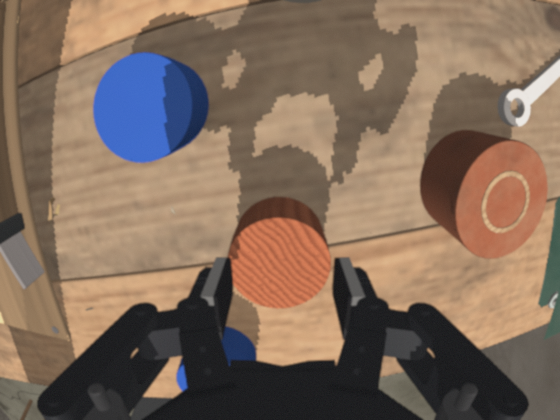

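```bash
python3 -c "
from h import *
for n in('w2','w3'):
  c=np.load(f'pics/{n}.npz');R=c['R'];print(n,'cam',(-R.T@c['t']).round(4),'axis',R[2].round(3))
  o=np.array([.4955,-.243,.04]); m=proj(c,o,True);print(np.round(m,1),[np.round(proj(c,o+.0285*np.array(d),True),1) for d in [(.174,.985,0),(-.174,-.985,0)]])
c=np.load('pics/w3.npz'); print('ringcentre',at(c,507,202,.051,True),'blue',at(c,147,107,.04,True))
a=np.load('pics/s1.npz');b=np.load('pics/d1.npz');print(proj(a,(.251,-.572,.195)),proj(a,(.4967,-.2435,.057)))
print(cv2.__version__)
i=cv2.imread('pics/s1.png')[160:260,360:490];cv2.imwrite('pics/s1g.png',cv2.resize(i,(780,600)))
"
```

```text
w2 cam [ 0.5701 -0.2532  0.3515] axis [-0.313  0.056 -0.948]
[285.6 178.6] [array([256.7, 178.5]), array([314.5, 178.9])]
w3 cam [ 0.5764 -0.2578  0.1924] axis [-0.31   0.054 -0.949]
[281.2 263.7] [array([227.8, 263.2]), array([334.5, 263.2])]
ringcentre [ 0.51167284 -0.37086126  0.051     ] blue [ 0.58867483 -0.19298077  0.04      ]
(np.float64(415.97813542675965), np.float64(255.76248237139077)) (np.float64(340.0304052282502), np.float64(225.36425522284952))
4.12.0
```

View pics/s1g.png

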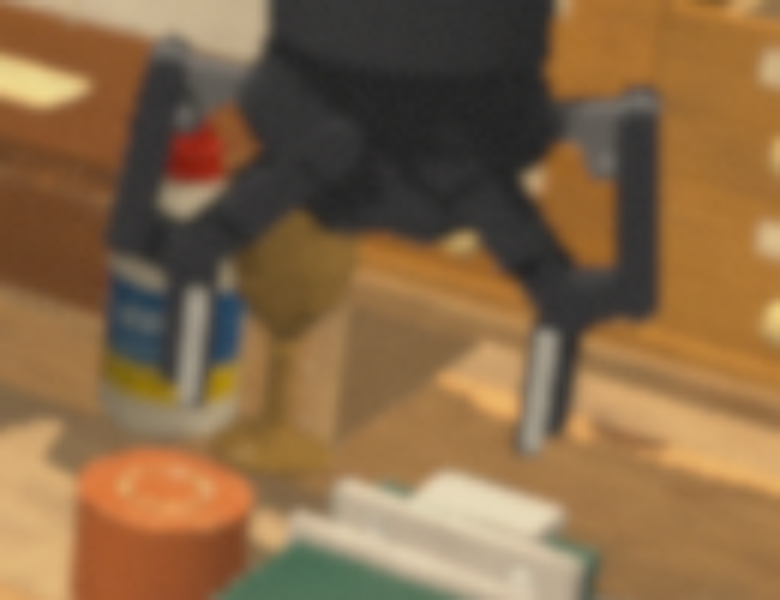

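The start picture shows the same thing. The real finger ends sit about 40 mm above the reported TCP: they triangulate to z≈0.057 where 0.013 was reported, while xy agrees. I trust the pictures, so I'll open, lower in steps while watching the force, and check the tips numerically.

Request:
apply_moves(
  series=[
    {"dr": [0,0,0],"slide": [0,0,0],"grip": 0.085},
    {"dr": [0,0,0],"slide": [0,0,0],"grip": 0.085},
    {"dr": [0,0,0],"slide": [0,0,0],"grip": 0.085},
    {"dr": [0,0,0],"slide": [0,0,0.01],"grip": 0.085},
    {"dr": [0,0,0],"slide": [0,0,0.02],"grip": 0.085},
  ],
)

```text
time_s: 2.85
position: [0.4967, -0.2436, -0.0081]
ee_rot: [[0.985, -0.174, 0.0], [-0.174, -0.985, -0.0], [0.001, 0.0, -1.0]]
force: [0.7, 0.3, 0.2]
width: 0.085
grip_force: 0.0
```

Request:
apply_moves(
  series=[
    {"dr": [0,0,0],"slide": [0,0,0.005],"grip": 0.085},
    {"dr": [0,0,0],"slide": [0,0,0.008],"grip": 0.085},
    {"dr": [0,0,0],"slide": [0,0,0.01],"grip": 0.085},
    {"dr": [0,0,0],"slide": [0,0,0.01],"grip": 0.085},
  ],
)

```text
time_s: 3.25
position: [0.4964, -0.2434, -0.0178]
ee_rot: [[0.985, -0.173, -0.0], [-0.173, -0.985, 0.0], [-0.0, -0.0, -1.0]]
force: [0.5, -0.1, -0.1]
width: 0.0848
grip_force: 0.0
```

Request:
apply_moves(
  series=[
    {"dr": [0,0,0],"slide": [0,0,0.005],"grip": 0.085},
    {"dr": [0,0,0],"slide": [0,0,0.01],"grip": 0.085},
    {"dr": [0,0,0],"slide": [0,0,0.01],"grip": 0.085},
  ],
)

```text
time_s: 3.55
position: [0.4959, -0.2431, -0.0282]
ee_rot: [[0.985, -0.174, -0.001], [-0.174, -0.985, 0.001], [-0.001, -0.001, -1.0]]
force: [-0.9, 0.8, -0.9]
width: 0.0848
grip_force: 0.0
```

Request:
apply_moves(
  series=[
    {"dr": [0,0,0],"slide": [0,0,0],"grip": 0.045},
    {"dr": [0,0,0],"slide": [0,0,0],"grip": 0.045},
    {"dr": [0,0,0],"slide": [0,0,0],"grip": 0.045},
    {"dr": [0,0,0],"slide": [0,0,0],"grip": 0.045},
    {"dr": [0,0,0],"slide": [0,0,0],"grip": 0.045},
  ],
  grip_force=25,
)

```text
time_s: 4.05
position: [0.4969, -0.2438, -0.0271]
ee_rot: [[0.985, -0.174, 0.001], [-0.174, -0.985, -0.0], [0.001, 0.0, -1.0]]
force: [0.2, 0.7, 2.3]
width: 0.055
grip_force: 26.9
```

The box is gripped (width 0.055, 27 N). I'll lift it and carry it to lane x −75.

Request:
apply_moves(
  series=[
    {"dr": [0,0,0],"slide": [0,0,-0.03],"grip": 0.045},
    {"dr": [0,0,0],"slide": [0,0,-0.067],"grip": 0.045},
    {"dr": [0,0,0],"slide": [-0.01,-0.035,-0.067],"grip": 0.045},
    {"dr": [0,0,0],"slide": [-0.02,-0.07,-0.067],"grip": 0.045},
    {"dr": [0,0,0],"slide": [-0.03,-0.11,-0.067],"grip": 0.045},
  ],
)

```text
time_s: 4.55
position: [0.4859, -0.1294, 0.0398]
ee_rot: [[0.985, -0.175, 0.001], [-0.175, -0.985, -0.0], [0.001, 0.0, -1.0]]
force: [0.1, 0.2, -0.5]
width: 0.0549
grip_force: 27.2
```

Request:
apply_moves(
  series=[
    {"dr": [0,0,0],"slide": [-0.01,-0.04,0],"grip": 0.045},
    {"dr": [0,0,0],"slide": [-0.02,-0.08,0],"grip": 0.045},
    {"dr": [0,0,0],"slide": [-0.03,-0.115,0],"grip": 0.045},
    {"dr": [0,0,0],"slide": [-0.036,-0.141,0],"grip": 0.045},
    {"dr": [0,0,0],"slide": [-0.036,-0.141,0],"grip": 0.045},
  ],
)

```text
time_s: 5.05
position: [0.4712, -0.0011, 0.0391]
ee_rot: [[0.989, -0.148, 0.001], [-0.148, -0.989, 0.014], [-0.002, -0.014, -1.0]]
force: [-0.2, -0.2, -0.2]
width: 0.055
grip_force: 27.3
```

```bash
python3 -c "
from h import *
go(.4756,.0149,-.020)
a=snap('scene')['color'][160:260,220:370];b=snap('side')['color'][120:280,175:375]
i=np.vstack([cv2.resize(a,(420,280)),cv2.resize(b,(420,320))[:320]]);
i=np.hstack([cv2.resize(a,(400,400)),cv2.resize(b,(400,400))]);cv2.imwrite('pics/p1.png',i[:,:,::-1])"
```

```text
t 5.05 p [ 0.4712 -0.0011  0.0391] yaw -8.52 tilt [0.0005 0.0139] w 0.05495650655279899 F [-0.2 -0.2 -0.2]
slide [ 0.0021 -0.0157  0.0594]
```

Request:
apply_moves(
  series=[
    {"dr": [0,0,0],"slide": [0,0,0],"grip": 0.045},
    {"dr": [0,0,0],"slide": [0,0,0],"grip": 0.045},
  ],
)

```text
time_s: 5.35
position: [0.4729, -0.0035, 0.0396]
ee_rot: [[0.988, -0.152, 0.002], [-0.152, -0.988, 0.013], [0.0, -0.014, -1.0]]
force: [0.4, -0.7, -1.1]
width: 0.0553
grip_force: 27.3
```

```bash
python3 -c "
from h import *
go(.4756,.0149,-.020)
b=snap('side')['color'];hsv=cv2.cvtColor(b,cv2.COLOR_RGB2HSV);m=(hsv[...,0]<14)&(hsv[...,1]>130)&(hsv[...,2]>60)
n,l,s,c=cv2.connectedComponentsWithStats(m.astype('uint8'));print([(s[k].tolist(),c[k].round(1)) for k in range(1,n) if s[k,4]>120 and 180<c[k][0]<400])
cv2.imwrite('pics/p2.png',cv2.resize(b[110:280,175:375],(705,600))[:,:,::-1])"
```

```text
t 5.35 p [ 0.4729 -0.0035  0.0396] yaw -8.75 tilt [0.0024 0.0134] w 0.05525971164648069 F [ 0.4 -0.7 -1.1]
slide [-0.0002 -0.0177  0.0598]
[([192, 2, 38, 58, 729], array([214.6,  33.3])), ([151, 151, 94, 59, 3170], array([199.5, 178.5])), ([311, 160, 23, 23, 461], array([321.8, 171.4])), ([276, 194, 24, 26, 407], array([289.8, 206.8])), ([244, 212, 17, 20, 203], array([253.2, 221.6])), ([218, 315, 32, 14, 162], array([230. , 323.4]))]
```

Joint 6 has reached its 180° limit. The gripper is symmetric, so I'll turn it −180° about tool z while holding the box above everything.

Request:
apply_moves(
  series=[
    {"dr": [0,0,-8.5],"slide": [0,0,0],"grip": 0.045},
    {"dr": [0,0,-17],"slide": [0,0,0],"grip": 0.045},
    {"dr": [0,0,-25.5],"slide": [0,0,0],"grip": 0.045},
    {"dr": [0,0,-34],"slide": [0,0,0],"grip": 0.045},
    {"dr": [0,0,-42.5],"slide": [0,0,0],"grip": 0.045},
  ],
)

```text
time_s: 5.9
position: [0.4726, -0.003, 0.0395]
ee_rot: [[0.828, 0.561, 0.002], [0.561, -0.828, 0.014], [0.009, -0.01, -1.0]]
force: [-0.0, 1.4, -0.9]
width: 0.0548
grip_force: 27.3
```

Request:
apply_moves(
  series=[
    {"dr": [0,0,-8.5],"slide": [0,0,0],"grip": 0.045},
    {"dr": [0,0,-17],"slide": [0,0,0],"grip": 0.045},
    {"dr": [0,0,-25.5],"slide": [0,0,0],"grip": 0.045},
    {"dr": [0,0,-34],"slide": [0,0,0],"grip": 0.045},
    {"dr": [0,0,-42.5],"slide": [0,0,0],"grip": 0.045},
  ],
)

```text
time_s: 6.4
position: [0.4726, -0.003, 0.0395]
ee_rot: [[0.231, 0.973, 0.002], [0.973, -0.231, 0.014], [0.014, -0.001, -1.0]]
force: [-0.4, 0.1, -0.6]
width: 0.0551
grip_force: 27.3
```

Request:
apply_moves(
  series=[
    {"dr": [0,0,-8.5],"slide": [0,0,0],"grip": 0.045},
    {"dr": [0,0,-17],"slide": [0,0,0],"grip": 0.045},
    {"dr": [0,0,-25.5],"slide": [0,0,0],"grip": 0.045},
    {"dr": [0,0,-34],"slide": [0,0,0],"grip": 0.045},
    {"dr": [0,0,-42.5],"slide": [0,0,0],"grip": 0.045},
  ],
)

```text
time_s: 6.9
position: [0.4726, -0.003, 0.0395]
ee_rot: [[-0.487, 0.873, 0.002], [0.873, 0.487, 0.014], [0.011, 0.008, -1.0]]
force: [-0.1, 0.0, -0.3]
width: 0.0551
grip_force: 27.3
```

Request:
apply_moves(
  series=[
    {"dr": [0,0,-8.5],"slide": [0,0,0],"grip": 0.045},
    {"dr": [0,0,-17],"slide": [0,0,0],"grip": 0.045},
    {"dr": [0,0,-25.5],"slide": [0,0,0],"grip": 0.045},
    {"dr": [0,0,-34],"slide": [0,0,0],"grip": 0.045},
    {"dr": [0,0,-42.5],"slide": [0,0,0],"grip": 0.045},
  ],
)

```text
time_s: 7.4
position: [0.4726, -0.003, 0.0395]
ee_rot: [[-0.949, 0.315, 0.002], [0.315, 0.949, 0.014], [0.002, 0.014, -1.0]]
force: [0.2, 0.3, -0.4]
width: 0.0549
grip_force: 27.3
```

Request:
apply_moves(
  series=[
    {"dr": [0,0,-8],"slide": [0,0,0],"grip": 0.045},
    {"dr": [0,0,-8],"slide": [0,0,0],"grip": 0.045},
    {"dr": [0,0,-8],"slide": [0,0,0],"grip": 0.045},
  ],
)

```text
time_s: 7.7
position: [0.4726, -0.0027, 0.0395]
ee_rot: [[-0.982, 0.188, 0.002], [0.188, 0.982, 0.014], [0.001, 0.014, -1.0]]
force: [0.3, 0.2, -0.3]
width: 0.0552
grip_force: 27.3
```

```bash
python3 -c "
from h import *
go(.4756,.0149,-.020);print(manip.state()['joint_pos'])"
```

```text
t 7.7 p [ 0.4726 -0.0027  0.0395] yaw 169.16 tilt [0.002  0.0137] w 0.055196125672433975 F [ 0.3  0.2 -0.3]
slide [0.0003 0.0171 0.0598]
[ -8.73070854   8.53261175 -31.19340559  50.27834899   0.79264094
   2.11290506]
```

Request:
apply_moves(
  series=[
    {"dr": [0.8,0,-1],"slide": [0,0.017,0],"grip": 0.045},
    {"dr": [0.8,0,-1],"slide": [0,0.017,0],"grip": 0.045},
    {"dr": [0.8,0,-1],"slide": [0,0.017,0.025],"grip": 0.045},
    {"dr": [0.8,0,-1],"slide": [0,0.017,0.045],"grip": 0.045},
    {"dr": [0.8,0,-1],"slide": [0,0.017,0.045],"grip": 0.045},
  ],
)

```text
time_s: 8.2
position: [0.4725, 0.015, -0.0076]
ee_rot: [[-0.986, 0.169, -0.006], [0.169, 0.986, 0.0], [0.006, -0.001, -1.0]]
force: [-0.6, 0.4, -1.4]
width: 0.0552
grip_force: 27.3
```

```bash
python3 -c "
from h import *
go(.4756,.0149,-.020)
a=snap('scene','q1')['color'][165:250,215:345];b=snap('side','q2')['color'][135:275,180:340]
i=np.vstack([cv2.resize(a,(459,300),interpolation=2),cv2.resize(b,(343,300),interpolation=2)]) if 0 else np.hstack([cv2.resize(a,(400,262),interpolation=2),cv2.resize(b,(400,350),interpolation=2)[:262]]) if 0 else np.hstack([cv2.resize(a,(400,400),interpolation=2),cv2.resize(b,(400,400),interpolation=2)])
cv2.imwrite('pics/q.png',i[:,:,::-1])"
```

```text
t 8.2 p [ 0.4725  0.015  -0.0076] yaw 170.28 tilt [-0.0064  0.0004] w 0.05517604493435574 F [-0.6  0.4 -1.4]
slide [-0.0031  0.0004  0.0124]
```

View pics/q.png

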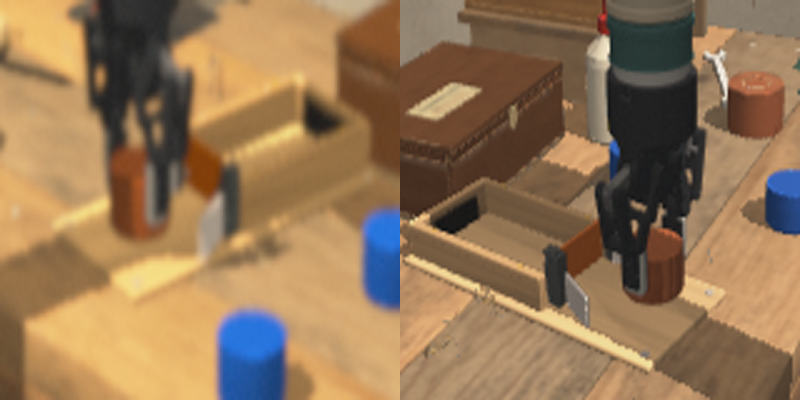

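The last picture shows the box upright in the gripper, just above the open front of the lane, with the flap shut. Its top is at side crop (660,243) and its lower rim at (655,298). I'll check that position numerically.

```bash
python3 -c "
from h import *
a=np.load('pics/q1.npz');b=np.load('pics/q2.npz')
sa=lambda u,v:(215+u*130/400,165+v*85/400); sb=lambda u,v:(180+(u-400)*160/400,135+v*140/400)
def tri(p,q):
    o1,d1=ray(a,*p);o2,d2=ray(b,*q)
    k=np.linalg.lstsq(np.c_[d1,-d2],o2-o1,rcond=None)[0];A=o1+k[0]*d1;B=o2+k[1]*d2;return ((A+B)/2),np.linalg.norm(A-B).round(4)
P,e=tri(sa(138,190),sb(656,266));o=np.array([.5495,.002]);X=np.array([.985,-.172]);Y=np.array([.172,.985])
print('mid body',P.round(4),e,'lane',((P[:2]-o)@X).round(4),((P[:2]-o)@Y).round(4))
c=b
for q in [(-.12,0),(-.12,-.06),(-.12,.06),(0,-.046),(0,.046)]:
  w=np.r_[o+q[0]*X+q[1]*Y,.006 if q[0] else .052]; u,v=proj(b,w); print(q,((u-180)*2.5+400).round(),((v-135)/.35).round(), [round(float(t)) for t in ((proj(a,w)[0]-215)/.325,(proj(a,w)[1]-165)/.2125)])
"
```

```text
mid body [0.4729 0.0131 0.0421] 0.0031 lane -0.0773 -0.0023
(-0.12, 0) 694.0 320.0 [98, 265]
(-0.12, -0.06) 728.0 286.0 [138, 301]
(-0.12, 0.06) 657.0 358.0 [60, 231]
(0, -0.046) 614.0 207.0 [234, 168]
(0, 0.046) 554.0 253.0 [172, 122]
```

Request:
apply_moves(
  series=[
    {"dr": [0,0,0],"slide": [0,0,0.004],"grip": 0.045},
    {"dr": [0,0,0],"slide": [0,0,0.008],"grip": 0.045},
    {"dr": [0,0,0],"slide": [0,0,0.01],"grip": 0.045},
    {"dr": [0,0,0],"slide": [0,0,0.01],"grip": 0.045},
  ],
)

```text
time_s: 8.7
position: [0.4755, 0.015, -0.0153]
ee_rot: [[-0.986, 0.167, -0.001], [0.167, 0.986, 0.0], [0.001, -0.0, -1.0]]
force: [0.2, 0.3, -0.7]
width: 0.055
grip_force: 27.3
```

Request:
apply_moves(
  series=[
    {"dr": [0,0,0],"slide": [0,0,0.001],"grip": 0.045},
    {"dr": [0,0,0],"slide": [0,0,0.002],"grip": 0.045},
    {"dr": [0,0,0],"slide": [0,0,0.002],"grip": 0.045},
  ],
)

```text
time_s: 9.0
position: [0.4756, 0.0151, -0.0173]
ee_rot: [[-0.986, 0.167, -0.001], [0.167, 0.986, 0.0], [0.001, -0.0, -1.0]]
force: [-0.5, 0.5, -1.1]
width: 0.0554
grip_force: 27.3
```

Request:
apply_moves(
  series=[
    {"dr": [0,0,0],"slide": [0,0,0.001],"grip": 0.045},
    {"dr": [0,0,0],"slide": [0,0,0.002],"grip": 0.045},
    {"dr": [0,0,0],"slide": [0,0,0.002],"grip": 0.045},
  ],
)

```text
time_s: 9.3
position: [0.4755, 0.0151, -0.0194]
ee_rot: [[-0.986, 0.167, -0.001], [0.167, 0.986, 0.0], [0.001, -0.0, -1.0]]
force: [-0.7, 0.0, -1.0]
width: 0.0551
grip_force: 27.3
```

Request:
apply_moves(
  series=[
    {"dr": [0,0,0],"slide": [0,0,0.001],"grip": 0.045},
    {"dr": [0,0,0],"slide": [0,0,0.0015],"grip": 0.045},
    {"dr": [0,0,0],"slide": [0,0,0.0015],"grip": 0.045},
  ],
)

```text
time_s: 9.6
position: [0.4755, 0.0151, -0.0208]
ee_rot: [[-0.986, 0.167, -0.001], [0.167, 0.986, 0.0], [0.001, -0.0, -1.0]]
force: [-0.2, 0.9, -0.8]
width: 0.0552
grip_force: 27.3
```

Request:
apply_moves(
  series=[
    {"dr": [0,0,0],"slide": [0,0,0.001],"grip": 0.045},
    {"dr": [0,0,0],"slide": [0,0,0.001],"grip": 0.045},
  ],
)

```text
time_s: 9.8
position: [0.4757, 0.015, -0.0212]
ee_rot: [[-0.986, 0.167, -0.001], [0.167, 0.986, -0.0], [0.0, -0.0, -1.0]]
force: [-2.1, -0.2, 4.4]
width: 0.055
grip_force: 27.7
```

Request:
apply_moves(
  series=[
    {"dr": [0,0,0],"slide": [0,0,0.001],"grip": 0.045},
    {"dr": [0,0,0],"slide": [0,0,0.001],"grip": 0.045},
  ],
)

```text
time_s: 10.0
position: [0.4757, 0.0151, -0.0212]
ee_rot: [[-0.986, 0.167, -0.001], [0.167, 0.986, -0.0], [0.001, -0.0, -1.0]]
force: [-5.7, 0.6, 13.4]
width: 0.0553
grip_force: 28.6
```

The board is touched at −0.0212, as expected. I'll ease off, release, and back out behind the box.

Request:
apply_moves(
  series=[
    {"dr": [0,0,0],"slide": [0,0,-0.0012],"grip": 0.045},
    {"dr": [0,0,0],"slide": [0,0,-0.0012],"grip": 0.072},
    {"dr": [0,0,0],"slide": [0,0,-0.0012],"grip": 0.072},
    {"dr": [0,0,0],"slide": [0,0,-0.0012],"grip": 0.072},
    {"dr": [0,0,0],"slide": [0,0,-0.0012],"grip": 0.072},
  ],
)

```text
time_s: 10.5
position: [0.4755, 0.015, -0.0217]
ee_rot: [[-0.986, 0.167, -0.001], [0.167, 0.986, 0.0], [0.001, -0.0, -1.0]]
force: [0.5, -0.6, 0.6]
width: 0.0722
grip_force: 0.0
```

```bash
python3 -c "
from h import *
go(.4756-.985*.05,.0149+.172*.05,-.020)
b=snap('side')['color'];hsv=cv2.cvtColor(b,cv2.COLOR_RGB2HSV);m=(hsv[...,0]<14)&(hsv[...,1]>130)&(hsv[...,2]>60)
n,l,s,c=cv2.connectedComponentsWithStats(m.astype('uint8'));print([(s[k].tolist(),c[k].round(1)) for k in range(1,n) if s[k,4]>120 and 240<c[k][0]<400])"
```

```text
t 10.5 p [ 0.4755  0.015  -0.0217] yaw 170.37 tilt [-0.0009  0.0001] w 0.07220672411285048 F [ 0.5 -0.6  0.6]
slide [ 0.0499  0.0001 -0.0017]
[([311, 160, 23, 23, 463], array([321.9, 171.4])), ([244, 213, 15, 19, 166], array([251.9, 222.2])), ([273, 220, 19, 27, 392], array([283.3, 233. ]))]
```

Request:
apply_moves(
  series=[
    {"dr": [0,0,0],"slide": [0.015,0,-0.001],"grip": 0.072},
    {"dr": [0,0,0],"slide": [0.035,0,-0.001],"grip": 0.072},
    {"dr": [0,0,0],"slide": [0.055,0,-0.001],"grip": 0.072},
    {"dr": [0,0,0],"slide": [0.055,0,-0.001],"grip": 0.026},
    {"dr": [0,0,0],"slide": [0.055,0,-0.001],"grip": 0.026},
  ],
)

```text
time_s: 11.05
position: [0.4211, 0.0244, -0.0205]
ee_rot: [[-0.986, 0.167, -0.0], [0.167, 0.986, -0.0], [0.0, -0.0, -1.0]]
force: [0.1, -0.3, 0.4]
width: 0.0443
grip_force: 0.0
```

Request:
apply_moves(
  series=[
    {"dr": [0,0,0],"slide": [0,0,0],"grip": 0.026},
    {"dr": [0,0,0],"slide": [0,0,0],"grip": 0.026},
    {"dr": [0,0,0],"slide": [0,0,0],"grip": 0.026},
  ],
)

```text
time_s: 11.35
position: [0.4225, 0.0241, -0.0203]
ee_rot: [[-0.986, 0.167, 0.0], [0.167, 0.986, -0.0], [-0.0, -0.0, -1.0]]
force: [-1.2, 0.6, -0.1]
width: 0.0257
grip_force: 0.0
```

```bash
cat >> h.py <<'E'
def red():
    c=snap('side');hsv=cv2.cvtColor(c['color'],cv2.COLOR_RGB2HSV);m=(hsv[...,0]<14)&(hsv[...,1]>130)&(hsv[...,2]>60)
    n,l,s,k=cv2.connectedComponentsWithStats(m.astype('uint8'))
    print([(s[i].tolist(),k[i].round(1)) for i in range(1,n) if s[i,4]>60 and 180<k[i][0]<400 and k[i][1]>140])
E
python3 -c "
from h import *
go(.5495+.985*.08,.002-.172*.08,-.022); red()
c=np.load('pics/side.npz')
for x in(-.075,.04,.115):print(x,proj(c,(.5495+.985*x,.002-.172*x,.026)))"
```

```text
t 11.35 p [ 0.4225  0.0241 -0.0203] yaw 170.37 tilt [ 0.0004 -0.0001] w 0.025653901488386623 F [-1.2  0.6 -0.1]
slide [-0.2089 -0.0009  0.0018]
[([151, 150, 94, 60, 3151], array([199.4, 178.5])), ([320, 160, 14, 23, 269], array([326.3, 171.1])), ([244, 212, 17, 20, 203], array([253.2, 221.6])), ([268, 220, 24, 27, 463], array([277.9, 234.5])), ([218, 312, 34, 17, 166], array([230.2, 323.2]))]
-0.075 (np.float64(280.74161286723273), np.float64(233.80441517199958))
0.04 (np.float64(241.21289975930983), np.float64(220.45563775780434))
0.115 (np.float64(217.86996846600456), np.float64(212.5727706080835))
```

Request:
apply_moves(
  series=[
    {"dr": [0,0,0],"slide": [-0.01,0,0],"grip": 0.026},
    {"dr": [0,0,0],"slide": [-0.02,0,0],"grip": 0.026},
    {"dr": [0,0,0],"slide": [-0.03,0,0],"grip": 0.026},
    {"dr": [0,0,0],"slide": [-0.04,0,0],"grip": 0.026},
    {"dr": [0,0,0],"slide": [-0.05,0,0],"grip": 0.026},
  ],
)

```text
time_s: 11.9
position: [0.4716, 0.0157, -0.0206]
ee_rot: [[-0.986, 0.167, -0.001], [0.167, 0.986, 0.0], [0.001, -0.0, -1.0]]
force: [-0.6, 0.7, 1.1]
width: 0.0258
grip_force: 0.5
```

Request:
apply_moves(
  series=[
    {"dr": [0,0,0],"slide": [-0.008,0,0],"grip": 0.026},
    {"dr": [0,0,0],"slide": [-0.016,0,0],"grip": 0.026},
    {"dr": [0,0,0],"slide": [-0.024,0,0],"grip": 0.026},
    {"dr": [0,0,0],"slide": [-0.032,0,0],"grip": 0.026},
    {"dr": [0,0,0],"slide": [-0.04,0,0],"grip": 0.026},
  ],
)

```text
time_s: 12.4
position: [0.51, 0.0093, -0.0207]
ee_rot: [[-0.986, 0.167, -0.002], [0.167, 0.986, 0.0], [0.002, 0.0, -1.0]]
force: [-0.9, 0.5, 0.5]
width: 0.026
grip_force: 1.0
```

```bash
python3 -c "
from h import *
go(.5495+.985*.084,.002-.172*.084,-.021); red()"
```

```text
t 12.4 p [ 0.51    0.0093 -0.0207] yaw 170.38 tilt [-0.0018  0.0004] w 0.026014035620059266 F [-0.9  0.5  0.5]
slide [-1.241e-01 -1.000e-03  1.000e-04]
[([151, 150, 94, 60, 3164], array([199.4, 178.5])), ([311, 160, 23, 23, 463], array([321.9, 171.4])), ([242, 212, 21, 27, 228], array([251.7, 226.2])), ([218, 312, 34, 17, 164], array([230.4, 323.2]))]
```

Request:
apply_moves(
  series=[
    {"dr": [0,0,0],"slide": [-0.008,0,0],"grip": 0.026},
    {"dr": [0,0,0],"slide": [-0.016,0,0],"grip": 0.026},
    {"dr": [0,0,0],"slide": [-0.024,0,0],"grip": 0.026},
    {"dr": [0,0,0],"slide": [-0.032,0,0],"grip": 0.026},
    {"dr": [0,0,0],"slide": [-0.04,0,0],"grip": 0.026},
  ],
)

```text
time_s: 12.95
position: [0.5504, 0.0022, -0.0206]
ee_rot: [[-0.986, 0.167, -0.0], [0.167, 0.986, -0.0], [0.0, -0.0, -1.0]]
force: [-0.5, -0.7, -0.0]
width: 0.026
grip_force: 0.8
```

```bash
python3 -c "
from h import *
go(.5495+.985*.084,.002-.172*.084,-.021); red()
c=np.load('pics/side.npz')
print(proj(c,(.5495+.985*.036,.002-.172*.036,.026)))"
```

```text
t 12.95 p [ 0.5504  0.0022 -0.0206] yaw 170.37 tilt [-0.0004 -0.0003] w 0.025995236344211185 F [-0.5 -0.7 -0. ]
slide [-0.0832 -0.0007  0.0004]
[([151, 150, 88, 60, 2923], array([196.2, 179.3])), ([311, 160, 23, 23, 464], array([321.8, 171.4])), ([225, 211, 20, 20, 208], array([232.2, 220.1])), ([214, 311, 38, 18, 170], array([230., 323.]))]
(np.float64(242.50878442394358), np.float64(220.89325574692117))
```

Forces stay low and the flap and box are moving into the bay. I'll keep pushing.

Request:
apply_moves(
  series=[
    {"dr": [0,0,0],"slide": [-0.009,0,0],"grip": 0.026},
    {"dr": [0,0,0],"slide": [-0.018,0,0],"grip": 0.026},
    {"dr": [0,0,0],"slide": [-0.027,0,0],"grip": 0.026},
    {"dr": [0,0,0],"slide": [-0.036,0,0],"grip": 0.026},
    {"dr": [0,0,0],"slide": [-0.045,0,0],"grip": 0.026},
  ],
)

```text
time_s: 13.5
position: [0.5951, -0.0051, -0.0206]
ee_rot: [[-0.986, 0.167, 0.0], [0.167, 0.986, 0.0], [-0.0, 0.0, -1.0]]
force: [-1.8, -0.2, -0.1]
width: 0.026
grip_force: 0.5
```

Request:
apply_moves(
  series=[
    {"dr": [0,0,0],"slide": [-0.009,0,0],"grip": 0.026},
    {"dr": [0,0,0],"slide": [-0.018,0,0],"grip": 0.026},
    {"dr": [0,0,0],"slide": [-0.027,0,0],"grip": 0.026},
    {"dr": [0,0,0],"slide": [-0.036,0,0],"grip": 0.026},
    {"dr": [0,0,0],"slide": [-0.036,0,0],"grip": 0.026},
  ],
)

```text
time_s: 14.0
position: [0.6318, -0.0115, -0.0203]
ee_rot: [[-0.986, 0.167, 0.002], [0.167, 0.986, -0.0], [-0.002, -0.0, -1.0]]
force: [0.6, -1.1, -0.2]
width: 0.0258
grip_force: 0.4
```

```bash
python3 -c "
from h import *
go(.5495+.985*.084,.002-.172*.084,-.021); red()
c=np.load('pics/side.npz')
print(proj(c,(.5495+.985*.12,.002-.172*.12,.046)))"
```

```text
t 14.0 p [ 0.6318 -0.0115 -0.0203] yaw 170.36 tilt [ 0.0022 -0.0005] w 0.025831701766351176 F [ 0.6 -1.1 -0.2]
slide [-0.0006 -0.0009  0.0007]
[([154, 150, 57, 42, 1190], array([185.9, 172.4])), ([238, 156, 7, 18, 74], array([241.7, 165.4])), ([311, 160, 23, 23, 464], array([321.8, 171.4])), ([205, 203, 33, 28, 347], array([219.3, 218. ])), ([218, 312, 34, 17, 165], array([230.3, 323.2]))]
(np.float64(215.63157920698592), np.float64(204.97850356036804))
```

Request:
apply_moves(
  series=[
    {"dr": [0,0,0],"slide": [0.001,0,-0.01],"grip": 0.026},
    {"dr": [0,0,0],"slide": [0.001,0,-0.04],"grip": 0.026},
    {"dr": [0,0,0],"slide": [0.001,0,-0.08],"grip": 0.026},
    {"dr": [0,0,0],"slide": [0.001,0,-0.12],"grip": 0.026},
    {"dr": [0,0,0],"slide": [0.001,0,-0.16],"grip": 0.026},
  ],
)

```text
time_s: 14.55
position: [0.6278, -0.0104, 0.1416]
ee_rot: [[-0.986, 0.167, -0.0], [0.167, 0.986, 0.001], [0.0, 0.001, -1.0]]
force: [1.2, -0.1, -0.2]
width: 0.0261
grip_force: 0.0
```

Request:
apply_moves(
  series=[
    {"dr": [0,0,0],"slide": [0.03,0,0],"grip": 0.026},
    {"dr": [0,0,0],"slide": [0.07,0,0],"grip": 0.026},
    {"dr": [0,0,0],"slide": [0.11,0,0],"grip": 0.026},
    {"dr": [0,0,0],"slide": [0.14,0,0],"grip": 0.026},
    {"dr": [0,0,0],"slide": [0.14,0,0],"grip": 0.026},
  ],
)

```text
time_s: 15.05
position: [0.485, 0.0138, 0.1394]
ee_rot: [[-0.986, 0.166, -0.004], [0.166, 0.986, 0.001], [0.005, 0.0, -1.0]]
force: [0.2, -0.1, -0.5]
width: 0.0258
grip_force: 0.0
```

```bash
python3 -c "
from h import *
go(.55,0,.1); red()
b=snap('side','z2')
s0=np.load('pics/d1.npz')['color']
def orange(c):
    hsv=cv2.cvtColor(c,cv2.COLOR_RGB2HSV);m=(hsv[...,0]<14)&(hsv[...,1]>150)&(hsv[...,2]>60);m=m[190:250,190:275]
    for r in m[::3]: print(''.join('#' if v else '.' for v in r))
    print()
orange(s0);orange(b['color'])
w=snap('wrist','wz')
for X in [(.5495+.985*.118,.002-.172*.118,.046),(.5495+.985*.01,.002-.172*.01,.045)]: print(proj(w,X,True))
hsv=cv2.cvtColor(w['color'],cv2.COLOR_RGB2HSV);m=(hsv[...,0]<12)&(hsv[...,1]>150)&(hsv[...,2]>60)
n,l,s,k=cv2.connectedComponentsWithStats(m.astype('uint8'));print([(s[i].tolist(),k[i].round(1)) for i in range(1,n) if s[i,4]>150])
"
```

```text
t 15.05 p [0.485  0.0138 0.1394] yaw 170.43 tilt [-0.0044  0.0011] w 0.025834485273370948 F [ 0.2 -0.1 -0.5]
slide [-0.0665 -0.0028  0.0391]
[([151, 150, 94, 60, 3162], array([199.4, 178.6])), ([311, 160, 23, 23, 464], array([321.8, 171.4])), ([205, 200, 23, 24, 455], array([216.6, 211.1])), ([244, 212, 17, 20, 206], array([253.2, 221.5])), ([214, 312, 38, 17, 173], array([229.9, 323. ]))]
.....................................................................................
.....................................................................................
.....................................................................................
.....................................................................................
.....................................................................................
.....................................................................................
.....................................................................................
.....................................................................................
...................
[... 2262 characters left out ...]
.........................................
.....................................................................................
.....................................................................................
.....................................................................................
.....................................................................................
.....................................................................................

(np.float64(281.2206576178594), np.float64(349.06542044806383))
(np.float64(281.6052889978909), np.float64(266.21262370318476))
[([253, 249, 59, 18, 884], array([282.1, 257.3])), ([45, 389, 16, 31, 253], array([ 52.4, 406.8]))]
```

The flap's silhouette matches the start, so it is shut. The box stands at lane x≈0.119 and the roll has not moved. I'm handing in.

```bash
python3 -c "
from rig import manip
print(manip.sign_off())"
```

```text
the job is handed in; nothing more can be done
None
```

The job is handed in, with no verdict returned: by the last camera check, the turned box stands upright in the bay about 119 mm behind the gate line, the flap is shut behind it, and the abrasive roll has not moved.

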